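# Unlock the strongbox with its key and put the key away

## Robot

A 6-joint arm with a two-finger parallel gripper is mounted at the origin on a cart in front of the work surface, level with it; the furniture and walls round the work are solid. World frame = base frame: x ahead of the robot, y to its left, z up, the work surface at z = 0. Lengths are in m, angles in rad, forces in N, time in s.
With the tool pointing down it reaches from about 0.375 to 0.975 m from the base axis. Payload 3.8 kg.
Tool frame: the origin (TCP) lies on the centre line of the jaws, within the pads' length; the fingertips stand 14 mm ahead of it and the grasp point (between the pads) lies 5 mm behind it; z points along the fingers, y is the line along which they close (so a half turn about z gives the same grasp; the last joint's range is limited). The gripper opens to 85 mm and grips with 20 to 120 N. Pads are 22 mm wide; open, the fingers measure 114 mm over their backs; the gripper's body (76 mm by 85 mm) begins 54 mm behind the grasp point. The pads swing forward as they close: fully open they stand 13 mm farther back than shut.
Start: joints at [1.173, 0.264, 1.604, -0, 1.274, -0.037], TCP at [0.238, 0.632, 0.245] pointing down, gripper open.
Joint ranges: [-2.63, 2.63], [-0.94, 2.18], [0.31, 2.57], [-1.31, 4.45], [0, 2.66], [-2.55, 2.55]. Speed limits (rad/s): [2.57, 2.57, 3.14, 3.14, 3.14, 3.14].

## Interface

Orientations are given as a rotation vector (axis times angle).
In Python, from workcell import bot, eyes, spot_in gives the robot as it stands.
- The arm moves only by the tool carry_out, never from a script. Its argument "series" is text: rows parted by semicolons, each of 4 numbers parted by spaces: the shift along the world's x, y, z in m, then the turn about the world's z in degrees. In form: tx ty tz roll; .... A call has 1 to 20 rows; each row shifts and turns the commanded pose from where the row before left it; what a row does not reach is not made up. A row lasts 1/8 s, in which the tool goes at most 62.5 mm and 10.7 degrees, less where a joint would pass 70% of its speed; a pose out of reach is approached as far as the arm can. A call is refused whole if a number of a shift passes 0.0625 or a number of a turn 10.7, either way. A call with a gripper value outside its range is refused whole. "jaw" is the gripper command: -1 is shut, 1 is fully open, values between are in proportion, set as the call begins (left out, the last holds). The fingers move at their own pace and stop on an object; "grip_force" is the grip in N (left out, the last holds). Time passes only in rows, so rows that do not move let the fingers close. It gives the time, the measured TCP pose, the force, the opening and the grip force at its end, in the units of the state.
- bot.read_state(): the state, without advancing time (a new reading comes with each control period).
- eyes.read_camera(name): name is "side" or "top" or "wrist"; returns (picture, depth): 480x640x3 uint8, blue, green, red; 480x640 float32, m along the optical axis (not along the pixel's ray), 0 where there is no reading.
- eyes.get_calibration(name): a dict with "K" (3x3 intrinsics, pixels), "position" and "rotation" of the camera in the world; the wrist camera has in their place "T_tool_cam" (4x4, takes a point from camera to tool coordinates, whose origin is the TCP and whose axes are the flange's). Camera axes: x right, y down, z forward; pixel columns grow to the right and rows downward; lengths in m; the calibration is good to about 2 mm. A picture is of the moment at which its call begins: read the wrist's pose just before it. get_calibration takes no time and is no camera call.
- bot.finish_job(): hands the job in; it is judged then, once.
Trained networks look in the newest picture that a camera, given by its name, has taken for a name from the list of things; names that differ only in an ending like _2 or _b are one class to them, and where a whole thing is asked for, a point or a joint stands for the part that bears it (a point fixed in the world has none). Each returns a list of dicts, best first, with "score" (0 to 1); they miss things now and then, are a little off and sometimes report something else, mostly with a low value. They report only what shows in the picture. A call takes as long as a camera call. They do not tell look-alikes from the thing itself.
- spot_in(camera, target): "rect" ([centre column, centre row, width, height] in pixels, round what is visible of it).
The state is a dict: "time": time; "q": joint angles; "joint_vel": joint speeds; "joint_torque": joint torques, N m; "tool_pos": TCP position; "tcp_rot": TCP orientation; "wrist_force": force on the tool from outside, world axes, zero at the start; "torque": the same for the moment, N m; "width": opening from 0.0 (shut) to 1.0 (fully open); "grip_force": force on a finger pad.
Only numpy, scipy, OpenCV 4.12 (cv2) and the standard library are available. Lean on these libraries where they do the work, as an engineer would, in place of code of your own. Each camera call takes 0.05 s, during which the arm holds its last target. There are 200 camera calls.

## Task

Unlock the grey steel strongbox: take the round-headed key from the wooden key stand, push it gently all the way down into the lock against its spring, turn it clockwise to its stop so that the lid springs up, then turn it back home and draw it out. Never force the key; the lock is a loose fit, so find the hole, the notch and the stop by feel. Then stand the key upright in its own slot of the stand again and let go, leaving the lid up, the square-headed key in its slot, and the things around undisturbed.

Things in the scene. Friction and masses are not known exactly. Their poses are not given: they have to be found in the camera images.
- strongbox: Grey steel strongbox fixed to the desk, 160 (x) x 180 (y) x 75 mm; origin at the centre of its underside, x to the back, z up. The front 64 mm of its top is a fixed deck with the lock, the rest a lid hinged at the back. The lock fits loosely in its cut-out: it may sit up to 4 mm off along the box's y, 1 mm along x, and turned up to 15 degrees; it is jammed there.
- keyhole (a point): Where the keyhole's centre should be, on top of the 42 mm square lock plate, 78 mm above the desk (the true one is off by the lock's loose fit, see strongbox); axes as the box's. The hole: round, 9.5 mm, through a 5 mm plate, with a notch 6.5 mm wide for the bit, pointing to the box's front (-x), out to 13 mm from the centre. The lid begins 36 mm behind (+x).
- lock_bottom (a point): Where the key's tip bottoms, 22.5 mm under the keyhole. From 9 mm depth the tip pushes a spring plunger (3 N, 7 N at the bottom). Below 20.5 mm the bit is under the plate and the key turns clockwise seen from above, against about 0.05 N m, to a hard stop 75 to 97 degrees from home; while turned it is caught under the plate and comes out only at home.
- box_lid (a joint): Lid hinge, rad: 0 shut, about 0.28 sprung up. The bolt frees the lid only in the last 10 degrees before the key's stop; a spring then lifts it and it stays up, also when the key is turned back.
- lid_edge (a point): Middle of the lid's front edge, on its top face; it rises about 27 mm when the lid springs up.
- key_stand: Wooden block fixed to the desk, 46 (x) x 112 (y) x 46 mm high, origin at the centre of its underside. Two slots in its top with their key axes 33 mm to +y and -y of its centre: 11.5 mm wide (y), from 14.5 mm in front (-x) to 6 mm behind the axis, 42 mm deep. A key hangs upright in each by its collar, bit to the front; which key is in which slot changes.
- round_key_bow (a point): Centre of the strongbox key's head, a black disc 34 mm in diameter, 10 mm thick, standing upright in the key's x-z plane (grip it across y), 76 mm above the desk and 64 mm above the tip. Below it: a neck 15 x 8 mm, and a collar 18 mm in diameter, 34 to 38 mm above the tip, that rests on the stand. Key's z up along the shank, bit to -x; about 60 g.
- round_key_tip (a point): Lower end of the strongbox key's steel shank, on its axis; axes as the key's. Shank 8 mm in diameter, tapering to 7.2 mm over the last 1.5 mm. The bit is 5 mm thick, reaches 12 mm from the axis and sits 7 to 15 mm above the tip, so the tip enters the round hole before the bit meets the plate.
- square_key_bow (a point): Head centre of the other key, alike but with a rectangular head, 22 x 10 x 34 mm high, and a longer bit: it does not fit this lock and stays where it is.
- seal_strip: Row of wax seal samples lying on the desk, 39 x 105 x 28 mm, origin at the centre of its underside; a bystander.
- round_box: Round cream tub, 71 mm in diameter, 30 mm high, origin at the centre of its underside; a bystander.
Mind the look-alikes: they are no part of the job. What is shaped like the part that bears round_key_bow but red is not meant.

How it is judged:
On the way, in this order (a step that is already met when the one before it is completed fails the run):
1. the key is pushed down into the lock, the lid still shut (z of round_key_tip in the frame of keyhole below -0.018 m and horizontal distance between round_key_tip and keyhole below 0.006 m and value of joint box_lid below 0.08 rad), for 0.1 s.
2. the key, in the lock, is turned to its stop and the lid springs up (value of joint box_lid above 0.15 rad and z of round_key_tip in the frame of keyhole below -0.016 m and horizontal distance between round_key_tip and keyhole below 0.006 m), for 0.1 s.
3. the key is turned back home and drawn out, the lid staying up (value of joint box_lid above 0.15 rad and z of round_key_tip in the frame of keyhole above 0.008 m), for 0.1 s.
At the end, for the whole second after the job is handed in: The lid is up (above 0.15 rad), the round-headed key stands upright (within 7 degrees) in the slot it came from (head and tip within 8 mm of where they began), let go; the square-headed key is within 12 mm and the seal strip and the round tub within 20 mm of where they began (value of joint box_lid above 0.15 rad and distance of each of round_key_bow, round_key_tip from where it was at the start of the episode below 0.008 m and angle between round_key_bow's own z axis and vertical below 0.12 rad and distance of square_key_bow from where it was at the start of the episode below 0.012 m and distance of each of seal_strip, round_box from where it was at the start of the episode below 0.02 m); the robot touches nothing.
It fails at once if the key is forced: pressed, levered or twisted against the lock or box with more than 50 N in all (reached at about 0.15 N m against the stop) (contact force between round_key and strongbox above 50 N).
It fails at once if the square-headed key is pulled out of its slot or knocked over (distance of square_key_bow from where it was at the start of the episode above 0.03 m).
It fails at once if the seal strip or the round tub is knocked away (distance of any of seal_strip, round_box from where it was at the start of the episode above 0.03 m).
It also fails if it takes over 70 s, if anything falls off the work surface, if the arm or the gripper's body presses on something with over 40 N, if the wrist force passes 120 N, or if a joint passes its speed limit or range.

## Working session

There is one attempt and no reset: what is moved stays moved. The work goes in short steps, Python scripts to look and compute and a tool call to move; the robot and the scene stay as the last step left them, time stands still between calls to the robot, and variables do not carry over. Pictures are saved under pics/ and viewed, at most 10 in all, crops included, and the job is handed in when it is done.

Besides the shell and the picture viewer there is one more tool, called after "Request:" by a JSON object that holds its "op" and its "data". carry_out: Moves the arm, as the interface text tells. Its arguments: {"type":"object","properties":{"series":{"type":"string"},"jaw":{"type":"number"},"grip_force":{"type":"number"}},"required":["series"]}

```bash
mkdir -p pics
cat > h.py <<'E'
import numpy as np, cv2
from scipy.spatial.transform import Rotation as R
from workcell import bot, eyes, spot_in
def cam(n):
    s=bot.read_state(); im,d=eyes.read_camera(n); c=eyes.get_calibration(n); K=np.array(c["K"])
    if n=="wrist":
        T=np.eye(4);T[:3,:3]=R.from_rotvec(s["tcp_rot"]).as_matrix();T[:3,3]=s["tool_pos"];T=T@np.array(c["T_tool_cam"])
    else:
        T=np.eye(4);r=np.array(c["rotation"]);T[:3,:3]=r if r.shape==(3,3) else R.from_rotvec(r).as_matrix();T[:3,3]=c["position"]
    return im,d,K,T
def ray_z(u,v,K,T,z):
    r=T[:3,:3]@np.linalg.inv(K)@[u,v,1]; return T[:3,3]+r*(z-T[2,3])/r[2]
def pt(u,v,d,K,T): return T[:3,:3]@(np.linalg.inv(K)@[u,v,1]*d)+T[:3,3]
E
python3 - <<'E'
from h import *
print(bot.read_state())
ims=[]
for n in["top","side"]:
    im,d,K,T=cam(n); cv2.imwrite(f"pics/{n}0.png",im); print(n,K.tolist(),T.round(3).tolist()); np.savez(f"{n}0.npz",im=im,d=d,K=K,T=T)
    for t in["round_key_bow","square_key_bow","strongbox","key_stand","seal_strip","round_box"]:
        for r in spot_in(n,t)[:3]:
            u,v,w,h=r["rect"]; dd=d[int(min(v,479)),int(min(u,639))]
            print(t,round(r["score"],2),np.round(r["rect"]),pt(u,v,dd,K,T).round(3))
E
```

```text
{'time': 0.0, 'q': array([ 1.17311607e+00,  2.64786079e-01,  1.60538402e+00,  7.39857810e-07,
        1.27366640e+00, -3.69027596e-02]), 'joint_vel': array([ 6.07260384e-04, -7.29782044e-04,  5.56355512e-04,  3.04223017e-04,
        7.30360713e-06,  2.35395163e-04]), 'joint_torque': array([-1.13980459e-04, -5.15098858e+01, -3.67316973e+01, -5.00377409e-04,
        1.28679292e-02, -4.12652764e-05]), 'tool_pos': array([0.23801061, 0.63090404, 0.24393437]), 'tcp_rot': array([-0.5635526 , -3.09013875,  0.00344098]), 'wrist_force': array([ 0.52554377, -0.04365012, -0.26577963]), 'torque': array([ 0.01244475, -0.01645338,  0.02090508]), 'grip_force': 0.0, 'width': 1.0005714379991877}
top [[460.05582863460637, 0.0, 320.9978505516634], [0.0, 460.05582863460637, 242.92150042745718], [0.0, 0.0, 1.0]] [[0.018, -0.998, 0.065, 0.47], [-1.0, -0.019, -0.013, -0.019], [0.014, -0.064, -0.998, 0.926], [0.0, 0.0, 0.0, 1.0]]
round_key_bow 0.66 [331. 271.  15.  14.] [ 0.473 -0.05   0.077]
round_key_bow 0.51 [369. 255.  11.  16.] [ 0.503 -0.117  0.092]
round_key_bow 0.43 [336. 305.  15.  13.] [ 0.411 -0.0
[... 395 characters left out ...]
3022235], [0.0, 0.0, 1.0]] [[0.935, -0.214, 0.283, 0.258], [-0.355, -0.524, 0.775, -0.748], [-0.017, -0.825, -0.566, 0.588], [0.0, 0.0, 0.0, 1.0]]
round_key_bow 0.91 [296. 266.  23.  44.] [ 0.476 -0.051  0.045]
round_key_bow 0.76 [334. 274.  21.  33.] [ 0.51  -0.125  0.07 ]
round_key_bow 0.66 [255. 280.  14.  42.] [ 0.404 -0.067  0.048]
square_key_bow 0.34 [334. 274.  23.  31.] [ 0.509 -0.126  0.072]
strongbox 0.9 [297. 219. 129. 108.] [0.508 0.034 0.075]
key_stand 0.81 [340. 315.  51.  74.] [ 0.495 -0.186  0.048]
seal_strip 0.63 [399. 299.  42.  54.] [ 0.604 -0.156  0.019]
round_box 0.73 [444. 330.  50.  49.] [ 0.622 -0.254  0.034]
round_box 0.49 [332. 273.  21.  30.] [ 0.506 -0.127  0.077]
```

View pics/top0.png

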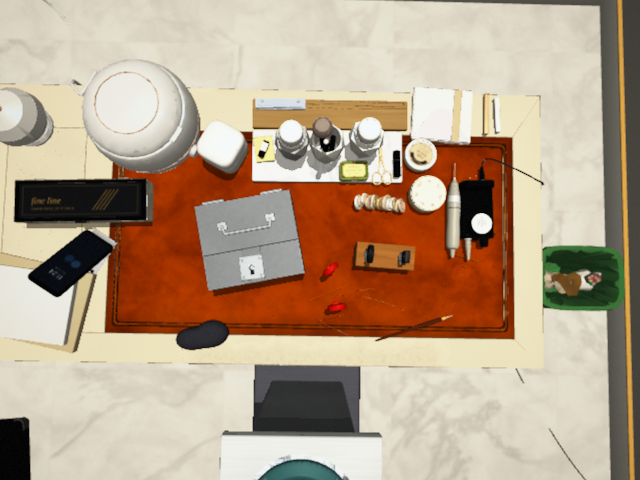

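View pics/side0.png

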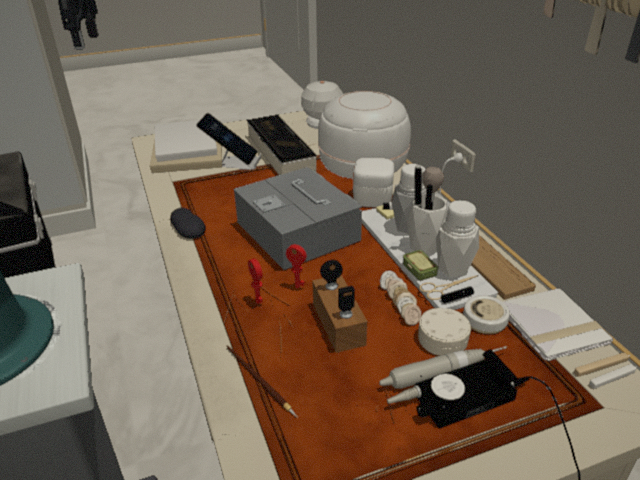

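The top view shows the strongbox at (250,240) and the stand at (385,257). On the stand, the left slot holds the black key at (370,255) and the right slot the one at (401,257). The red keys at (330,270) and (336,307) are the look-alikes. I'll get the poses from depth and confirm with an enlarged crop.

Run:
```python
from h import *
for n in["top","side"]:
    f=np.load(f"{n}0.npz");d,K,T=f["d"],f["K"],f["T"]
    v,u=np.mgrid[:480,:640]; p=np.stack([u,v,np.ones_like(u)],-1)@np.linalg.inv(K).T*d[...,None]; P=p@T[:3,:3].T+T[:3,3]
    def sel(x0,x1,y0,y1,z0,z1):
        m=(d>0)&(P[...,0]>x0)&(P[...,0]<x1)&(P[...,1]>y0)&(P[...,1]<y1)&(P[...,2]>z0)&(P[...,2]<z1); return P[m]
    for nm,b in dict(stand=(.45,.56,-.25,-.08,.038,.052),box=(.38,.66,-.02,.24,.066,.085),rk=(.46,.55,-.15,-.09,.058,.11),sk=(.46,.55,-.22,-.15,.058,.11)).items():
        q=sel(*b)
        if len(q)<4: print(n,nm,len(q));continue
        r=cv2.minAreaRect((q[:,:2]*1000).astype(np.float32)); print(n,nm,len(q),np.round(r[0],1),np.round(r[1],1),round(r[2],1),"z",np.percentile(q[:,2],[5,50,95]).round(3))
im=np.load("side0.npz")["im"]; cv2.imwrite("pics/crop.png",cv2.resize(im[230:360,230:390],None,fx=4,fy=4,interpolation=cv2.INTER_CUBIC))
print(eyes.get_calibration("wrist"))
print(R.from_rotvec(bot.read_state()["tcp_rot"]).as_matrix().round(3))
```

```text
top stand 1149 [ 505.8 -153. ] [112.2  46.2] 86.1 z [0.043 0.045 0.048]
top box 8375 [532.8 105.5] [164.3 180.7] 11.5 z [0.072 0.075 0.078]
top rk 127 [ 507.9 -120. ] [10.4 33.6] 87.6 z [0.07  0.088 0.093]
top sk 104 [ 503.5 -185.5] [ 9.7 21.8] 85.3 z [0.065 0.091 0.094]
side stand 1373 [ 504.7 -154.3] [116.2  47.3] 86.5 z [0.04  0.047 0.05 ]
side box 5133 [531.1 103.8] [165.6 185.5] 11.8 z [0.07  0.076 0.079]
side rk 402 [ 506.3 -122. ] [12.6 33.2] 83.0 z [0.062 0.08  0.093]
side sk 384 [ 502.4 -187.9] [12.4 23.1] 89.9 z [0.062 0.081 0.094]
{'K': array([[425.46642734,   0.        , 315.88409213],
       [  0.        , 425.46642734, 241.8252802 ],
       [  0.        ,   0.        ,   1.        ]]), 'T_tool_cam': array([[ 8.05406560e-04, -9.56765730e-01, -2.90858537e-01,
         7.49839833e-02],
       [ 9.99999620e-01,  6.73900978e-04,  5.52299048e-04,
         2.88230660e-04],
       [-3.32410950e-04, -2.90858871e-01,  9.56765910e-01,
        -1.27945984e-01],
       [ 0.00000000e+00,  0.00000000e+00,  0.00000000e+00,
         1.00000000e+00]])}
[[-0.936  0.353  0.   ]
 [ 0.353  0.936  0.   ]
 [ 0.     0.    -1.   ]]
```

View pics/crop.png

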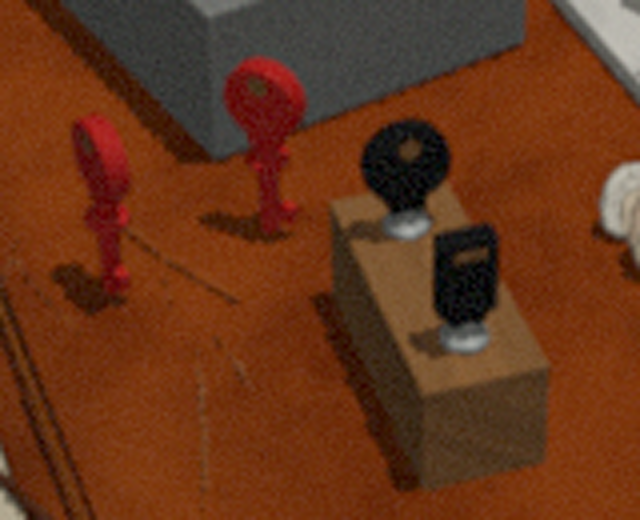

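The picture shows the round black disc head in the left (+y) slot, at crop (405,160), and the rectangular black head in the right slot, at (465,275). The red discs are the look-alikes, so I'll take the black disc. First I'll look at the lock from above.

Request:
{"op": "carry_out", "data": {"series": "0.0243 -0.0537 0 3.2;0.0243 -0.0537 0 3.2;0.0243 -0.0537 0 3.2;0.0243 -0.0537 0 3.2;0.0243 -0.0537 0 3.2;0.0243 -0.0537 0 3.2;0.0243 -0.0537 -0.01 3.2;0.0243 -0.0537 -0.015 3.2;0.0243 -0.0537 -0.02 3.2;0.0243 -0.0537 -0.02 3.5;0 0 0 0;0 0 0 0", "jaw": 0}}

```text
time: 2.2
tool_pos: [0.4813, 0.0945, 0.1804]
tcp_rot: [0.316, -3.126, -0.001]
wrist_force: [0.1, 0.3, 0.8]
width: 0.5
grip_force: 0.0
```

Run:
```python
from h import *
s=bot.read_state();print(s["tool_pos"],s["q"].round(2),s["joint_vel"].round(3),s["width"])
im,d,K,T=cam("wrist"); np.savez("lock.npz",im=im,d=d,K=K,T=T); cv2.imwrite("pics/lock.png",im)
```

```text
[0.4812747  0.09453097 0.18042507] [ 0.14 -0.04  2.06  0.    1.12 -1.63] [ 0.036 -0.01  -0.006  0.    -0.001 -0.002] 0.5000266137132112
```

View pics/lock.png

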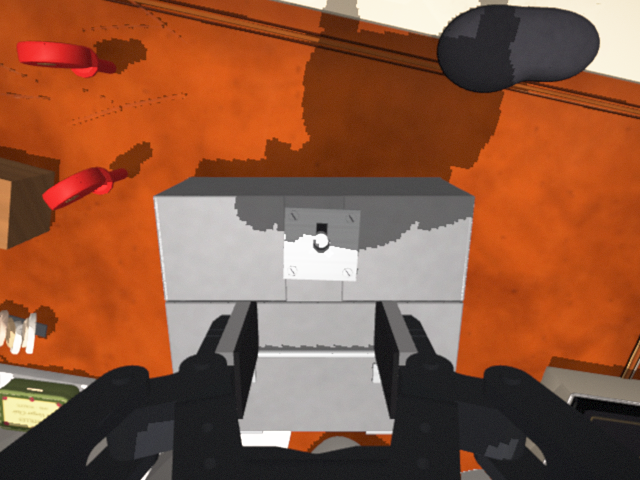

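The picture shows the lock plate at about (285–360, 208–281), the hole near (321,241) and the notch reaching up to about (322,224). I'll enlarge it to measure accurately.

Run:
```python
from h import *
f=np.load("lock.npz");im,K,T=f["im"],f["K"],f["T"]
c=cv2.resize(im[200:290,272:372],None,fx=6,fy=6,interpolation=cv2.INTER_CUBIC)
cv2.imwrite("pics/lockc.png",c)
for uv in[(285,208),(358,281),(321,241),(322,224)]: print(ray_z(*uv,K,T,.078).round(4))
```

```text
[0.4608 0.0738 0.078 ]
[0.495  0.1233 0.078 ]
[0.4755 0.0972 0.078 ]
[0.4657 0.0957 0.078 ]
```

View pics/lockc.png

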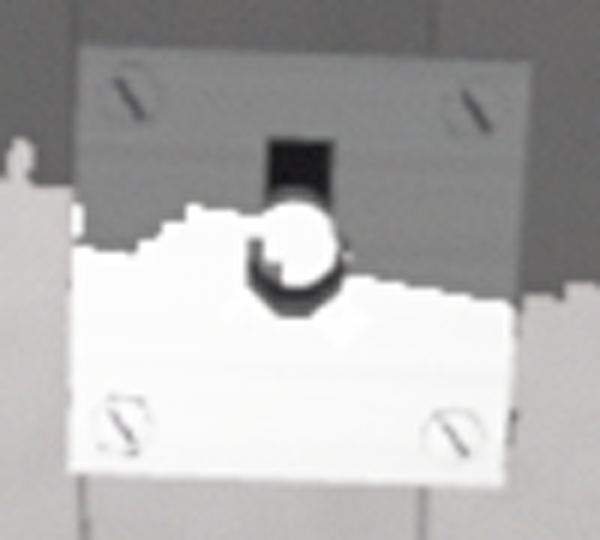

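Run:
```python
from h import *
f=np.load("lock.npz");im,K,T,d=f["im"],f["K"],f["T"],f["d"]
g=lambda u,v,z=.078: ray_z(272+(u+.5)/6-.5,200+(v+.5)/6-.5,K,T,z)
c=[g(*q) for q in[(78,45),(532,62),(505,487),(68,472)]]
print(np.round(c,4)); print("ctr",np.mean(c,0),"hole",g(297,266),"notch end",g(300,141))
for a,b in[(0,1),(3,2),(0,3),(1,2)]:
    e=c[b]-c[a]; print(np.linalg.norm(e),np.degrees(np.arctan2(e[1],e[0])))
# box
v,u=np.mgrid[:480,:640]; P=np.stack([u,v,np.ones_like(u)],-1)@np.linalg.inv(K).T*d[...,None]@T[:3,:3].T+T[:3,3]
print("plate z",np.median(P[262:276,300:340,2]),np.median(P[262:276,292:350,2]),"deck z",np.median(P[260:290,180:270,2]))
# box front corners (157,195),(472,196) & lid seam (165,300),(464,299), z=.075
k=[ray_z(*q,K,T,.075) for q in[(157,195),(472,196),(165,300),(464,299)]]; print(np.round(k,4))
for a,b in[(0,1),(2,3)]:
    e=k[b]-k[a]; print(np.linalg.norm(e),np.degrees(np.arctan2(e[1],e[0])))
```

```text
[[0.4604 0.0735 0.078 ]
 [0.4536 0.1148 0.078 ]
 [0.4951 0.122  0.078 ]
 [0.5021 0.0801 0.078 ]]
ctr [0.47777859 0.09760237 0.078     ] hole [0.47718136 0.09759935 0.078     ] notch end [0.46520289 0.09538669 0.078     ]
0.04186634130429018 99.37785587493708
0.042393733142429384 99.44793771045691
0.04221345679084216 9.035627574351924
0.042161747807708184 9.751869491246786
plate z 0.0773096607566639 0.07739943100313677 deck z 0.07429256821873409
[[0.4685 0.0029 0.075 ]
 [0.434  0.1742 0.075 ]
 [0.5312 0.0135 0.075 ]
 [0.4947 0.1886 0.075 ]]
0.1748085320856928 101.38387748829012
0.17879097852853942 101.76583419975513
```

Request:
{"op": "carry_out", "data": {"series": "0.0052 -0.043 0.003 -3.1;0.0052 -0.043 0.003 -3.1;0.0052 -0.043 0.003 -3.1;0.0052 -0.043 0.003 -3.1;0.0052 -0.043 0.003 -3.0;0 0 0 0;0 0 0 0", "jaw": 0}}

```text
time: 3.12
tool_pos: [0.5075, -0.1189, 0.1957]
tcp_rot: [0.101, 3.139, 0.001]
wrist_force: [-0.4, 0.3, 0.6]
width: 0.501
grip_force: 0.0
```

Run:
```python
from h import *
s=bot.read_state();print(s["tool_pos"])
im,d,K,T=cam("wrist"); np.savez("key.npz",im=im,d=d,K=K,T=T)
v,u=np.mgrid[:480,:640]; P=np.stack([u,v,np.ones_like(u)],-1)@np.linalg.inv(K).T*d[...,None]@T[:3,:3].T+T[:3,3]
c0=np.array([.5075,-.1206]); c1=np.array([.503,-.1864])
for c in(c0,c1):
    for z0,z1 in((.066,.1),(.046,.053)):
        m=(d>0)&(np.hypot(*(P[...,:2]-c).transpose(2,0,1))<.022)&(P[...,2]>z0)&(P[...,2]<z1)
        if m.sum()>5:
            r=cv2.minAreaRect((P[m][:,:2]*1000).astype(np.float32)); print(m.sum(),np.round(r[0],1),np.round(r[1],1),round(r[2],1),"z",np.percentile(P[m][:,2],[5,50,95,100]).round(4))
m=(d>0)&(abs(P[...,0]-.505)<.06)&(abs(P[...,1]+.153)<.08)&(P[...,2]>.04)&(P[...,2]<.05)
r=cv2.minAreaRect((P[m][:,:2]*1000).astype(np.float32)); print("stand",r,np.median(P[m][:,2]))
p=np.linalg.inv(T)@np.r_[c0,.07,1]; uv=K@p[:3]/p[2]; print(uv)
x,y=int(uv[0])-100,int(uv[1])-75
cv2.imwrite("pics/key.png",cv2.resize(im[max(y,0):y+150,max(0,x):x+200],None,fx=4,fy=4,interpolation=cv2.INTER_CUBIC)); print(x,y)
```

```text
[ 0.50754848 -0.11894464  0.19569526]
928 [ 505.7 -121.2] [10. 32.] 86.4 z [0.0789 0.0896 0.0923 0.0937]
450 [ 506.9 -120.4] [42.4 41.1] 89.2 z [0.046  0.0465 0.0492 0.0507]
1100 [ 501.9 -186.7] [10.6 21.8] 85.7 z [0.0695 0.091  0.0929 0.0944]
497 [ 502.1 -184.9] [42.7 40.4] 46.8 z [0.046  0.0466 0.0496 0.0525]
stand ((504.7223815917969, -154.0949249267578), (112.42221069335938, 46.89793014526367), 86.18059539794922) 0.04530345237433139
[312.04551036 238.31915501   1.        ]
212 163
```

View pics/key.png

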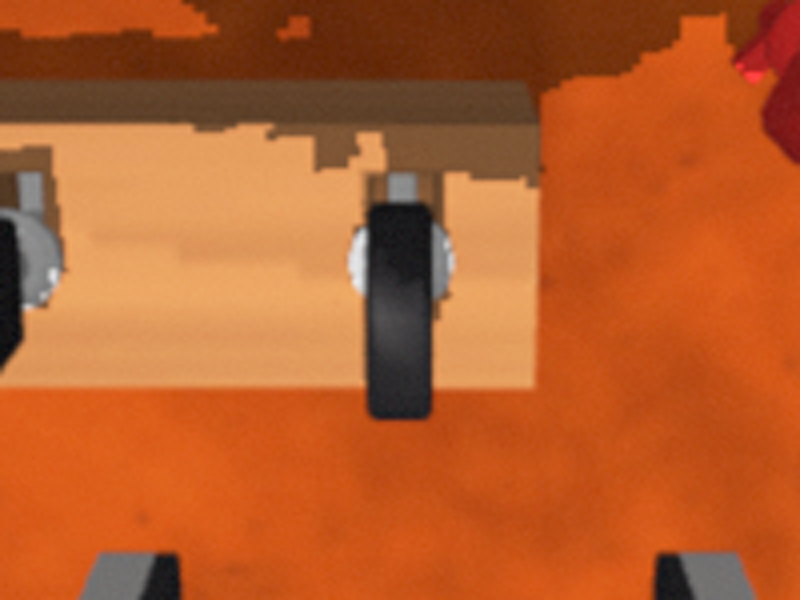

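The picture shows the black disc edge-on at crop (400,310), its collar centred at (402,260) and the bit in the slot pointing up (−x). I'll descend for the grasp.

Request:
{"op": "carry_out", "data": {"series": "-0.0008 -0.002 -0.04 0;0 0 -0.03 0;0 0 -0.025 0;0 0 -0.015 0;0 0 -0.014 0;0 0 0 0;0 0 0 0", "jaw": 0}}

```text
time: 4.05
tool_pos: [0.5072, -0.1226, 0.0721]
tcp_rot: [0.103, 3.139, -0.001]
wrist_force: [0.4, -0.2, -0.9]
width: 0.502
grip_force: 0.0
```

Run:
```python
from h import *
a=[]
for i in range(3):
    s=bot.read_state();a.append(s["tool_pos"]);eyes.read_camera("wrist")
print(np.round(a,4))
```

```text
[[ 0.5072 -0.1226  0.0721]
 [ 0.5073 -0.1227  0.0722]
 [ 0.5074 -0.1228  0.0723]]
```

Request:
{"op": "carry_out", "data": {"series": "-0.0005 0.0015 0 0;0 0 0 0;0 0 0 0"}}

```text
time: 4.58
tool_pos: [0.506, -0.121, 0.0714]
tcp_rot: [0.103, 3.14, -0.0]
wrist_force: [-0.7, -0.3, -0.2]
width: 0.502
grip_force: 0.0
```

Request:
{"op": "carry_out", "data": {"series": "0 0 0 0;0 0 0 0;0 0 0 0;0 0 0 0;0 0 0 0;0 0 0 0", "jaw": -1, "grip_force": 60}}

```text
time: 5.32
tool_pos: [0.506, -0.1209, 0.0714]
tcp_rot: [0.103, 3.14, 0.0]
wrist_force: [-0.3, -0.2, 1.0]
width: 0.112
grip_force: 59.4
```

Request:
{"op": "carry_out", "data": {"series": "0 0 0.01 0;0 0 0.02 0;0 0 0.03 0;0 0 0.04 0;-0.0058 0.0437 0 2.6;-0.0058 0.0437 0 2.6;-0.0058 0.0437 0 2.6;-0.0058 0.0437 0 2.6;-0.0059 0.0437 0 2.7;0 0 -0.01 0;0 0 0 0;0 0 0 0;0 0 0 0"}}

```text
time: 6.95
tool_pos: [0.4772, 0.0966, 0.1615]
tcp_rot: [-0.253, 3.131, -0.0]
wrist_force: [0.1, 0.2, -1.4]
width: 0.108
grip_force: 59.2
```

Run:
```python
from h import *
s=bot.read_state();print(s["tool_pos"],s["tcp_rot"],s["wrist_force"],s["torque"])
im,d,K,T=cam("wrist")
im2,*_=cam("side")
a=cv2.resize(im[180:330,220:420],None,fx=3,fy=3,interpolation=cv2.INTER_CUBIC)
b=cv2.resize(im2[130:280,220:320],None,fx=3,fy=3,interpolation=cv2.INTER_CUBIC)[:450,:200*3//2]
cv2.imwrite("pics/hover.png",np.hstack([a[:, :500],b]))
```

```text
[0.47724674 0.09659874 0.16150831] [-2.52723452e-01  3.13105346e+00 -2.28117470e-04] [ 0.14991474  0.20295835 -1.42851432] [-0.00340519  0.0185293  -0.00373129]
```

View pics/hover.png

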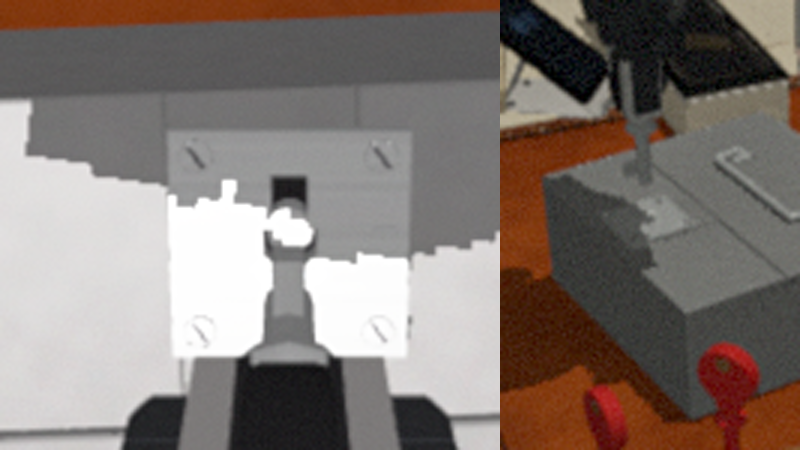

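The wrist view shows the key tip at crop (290,215), directly over the hole at (289,235), with the plate edges parallel to the key. I'll go down by feel.

Request:
{"op": "carry_out", "data": {"series": "0 0.0004 -0.01 0;0 0 -0.006 0;0 0 -0.003 0;0 0 0 0;0 0 0 0"}}

```text
time: 7.68
tool_pos: [0.477, 0.098, 0.1424]
tcp_rot: [-0.256, 3.131, -0.0]
wrist_force: [0.7, 0.4, -1.0]
width: 0.109
grip_force: 59.2
```

Request:
{"op": "carry_out", "data": {"series": "0 0 -0.002 0;0 0 -0.002 0;0 0 -0.002 0;0 0 0 0"}}

```text
time: 8.18
tool_pos: [0.4767, 0.0978, 0.136]
tcp_rot: [0.256, -3.131, 0.0]
wrist_force: [-0.3, -1.1, -1.6]
width: 0.107
grip_force: 59.2
```

Request:
{"op": "carry_out", "data": {"series": "0 0 -0.0015 0;0 0 -0.0015 0;0 0 0 0"}}

```text
time: 8.55
tool_pos: [0.4768, 0.0978, 0.1331]
tcp_rot: [0.256, -3.131, 0.0]
wrist_force: [-1.2, -0.8, -0.4]
width: 0.106
grip_force: 59.1
```

Request:
{"op": "carry_out", "data": {"series": "0 0 -0.0015 0;0 0 -0.0015 0;0 0 -0.001 0;0 0 0 0"}}

```text
time: 9.05
tool_pos: [0.4769, 0.0977, 0.1292]
tcp_rot: [-0.256, 3.131, -0.001]
wrist_force: [0.1, -3.4, -0.8]
width: 0.108
grip_force: 59.2
```

Request:
{"op": "carry_out", "data": {"series": "0 -0.0006 0 0;0 0 -0.0015 0;0 0 -0.0015 0;0 0 0 0"}}

```text
time: 9.55
tool_pos: [0.4771, 0.0975, 0.1265]
tcp_rot: [-0.255, 3.131, 0.0]
wrist_force: [-1.1, 0.0, 2.7]
width: 0.111
grip_force: 59.7
```

Request:
{"op": "carry_out", "data": {"series": "0 0 -0.0015 0;0 0 -0.0015 0;0 0 -0.0015 0;0 0 0 0"}}

```text
time: 10.05
tool_pos: [0.4771, 0.0974, 0.1218]
tcp_rot: [-0.255, 3.131, 0.0]
wrist_force: [-0.3, 0.0, 3.9]
width: 0.11
grip_force: 59.9
```

Request:
{"op": "carry_out", "data": {"series": "0 0 -0.0015 0;0 0 -0.0015 0;0 0 -0.0015 0;0 0 0 0"}}

```text
time: 10.55
tool_pos: [0.4772, 0.0974, 0.1176]
tcp_rot: [-0.255, 3.131, 0.0]
wrist_force: [-0.9, -0.8, 5.2]
width: 0.109
grip_force: 60.2
```

Request:
{"op": "carry_out", "data": {"series": "0 0 -0.001 0;0 0 -0.001 0;0 0 0 0;0 0 0 0"}}

```text
time: 11.05
tool_pos: [0.4772, 0.0974, 0.1158]
tcp_rot: [-0.255, 3.131, 0.0]
wrist_force: [-1.4, 0.4, 6.5]
width: 0.109
grip_force: 60.3
```

Request:
{"op": "carry_out", "data": {"series": "0 0 -0.0007 0;0 0 0 0;0 0 0 0"}}

```text
time: 11.42
tool_pos: [0.4772, 0.0974, 0.1152]
tcp_rot: [-0.255, 3.131, 0.0]
wrist_force: [-1.3, -0.4, 7.2]
width: 0.108
grip_force: 60.4
```

Request:
{"op": "carry_out", "data": {"series": "0 0 -0.0003 0;0 0.0001 0 -4;0 0.0001 0 -4;0 0 0 0"}}

```text
time: 11.92
tool_pos: [0.4773, 0.0967, 0.1148]
tcp_rot: [-0.037, 3.141, -0.003]
wrist_force: [-2.7, -4.0, 7.3]
width: 0.109
grip_force: 60.3
```

```bash
cat > s.py <<'E'
from h import *
s=bot.read_state(); m=R.from_rotvec(s["tcp_rot"]).as_matrix()
print(s["tool_pos"].round(4),"yawY",np.degrees(np.arctan2(m[1,1],m[0,1])).round(2),"F",s["wrist_force"].round(2),"M",s["torque"].round(3))
E
python3 s.py
```

```text
[0.4773 0.0967 0.1148] yawY 91.34 F [-2.67 -4.04  7.26] M [-0.791  0.319  0.019]
```

Request:
{"op": "carry_out", "data": {"series": "0 -0.0004 0 -4;0 0 0 -4;0 0 0 0"}}

```text
time: 12.3
tool_pos: [0.4772, 0.0965, 0.1148]
tcp_rot: [0.183, 3.136, -0.002]
wrist_force: [-2.1, -3.3, 8.7]
width: 0.111
grip_force: 60.4
```

```bash
python3 s.py
```

```text
[0.4772 0.0965 0.1148] yawY 83.33 F [-2.07 -3.34  8.67] M [-0.642  0.376  0.054]
```

Request:
{"op": "carry_out", "data": {"series": "0 -0.0002 0 -6;0.0001 0 0 -6;0.0001 0 0 -6;0.0001 0 0 -6;0 0 0 0"}}

```text
time: 12.92
tool_pos: [0.4771, 0.0969, 0.1148]
tcp_rot: [-0.832, -3.029, 0.0]
wrist_force: [-3.0, -0.9, 8.3]
width: 0.11
grip_force: 60.5
```

```bash
python3 s.py
```

```text
[0.4771 0.0969 0.1148] yawY 59.29 F [-3.04 -0.92  8.26] M [-0.103  0.623  0.098]
```

Request:
{"op": "carry_out", "data": {"series": "0.0003 0 0 0;0 0 0 0"}}

```text
time: 13.18
tool_pos: [0.4772, 0.0969, 0.1148]
tcp_rot: [-0.83, -3.029, 0.001]
wrist_force: [-3.4, -1.2, 9.4]
width: 0.106
grip_force: 60.5
```

```bash
python3 s.py; python3 -c "
from h import *
eyes.read_camera('wrist')"; python3 s.py
```

```text
[0.4772 0.0969 0.1148] yawY 59.34 F [-3.44 -1.25  9.42] M [-0.195  0.724  0.081]
[0.4772 0.0969 0.1147] yawY 59.33 F [-3.64 -0.86  8.99] M [-0.176  0.695  0.033]
```

Request:
{"op": "carry_out", "data": {"series": "-0.0006 0 0 -5;0 0 0 -5;0 0 0 -5;0 0 0 0"}}

```text
time: 13.72
tool_pos: [0.4771, 0.0972, 0.1148]
tcp_rot: [1.22, 2.895, 0.001]
wrist_force: [-1.8, 0.5, 6.4]
width: 0.104
grip_force: 60.3
```

```bash
python3 s.py
```

```text
[0.4771 0.0972 0.1148] yawY 44.29 F [-1.79  0.47  6.38] M [0.096 0.379 0.1  ]
```

Request:
{"op": "carry_out", "data": {"series": "0 0 0 -5;0 0 0 -5;0 0 0 -4;0 0 0 0"}}

```text
time: 14.22
tool_pos: [0.4772, 0.0976, 0.1148]
tcp_rot: [1.564, 2.725, 0.002]
wrist_force: [-2.5, 1.0, 6.7]
width: 0.111
grip_force: 60.3
```

```bash
python3 s.py
```

```text
[0.4772 0.0976 0.1148] yawY 30.28 F [-2.46  0.96  6.67] M [0.378 0.398 0.055]
```

```bash
cat > lid.py <<'E'
import runpy; runpy.run_path("s.py")
from h import *
im,d,K,T=cam("side"); f=np.load("side0.npz")
v,u=np.mgrid[:480,:640]; P=lambda d:(np.stack([u,v,np.ones_like(u)],-1)@np.linalg.inv(K).T*d[...,None]@T[:3,:3].T+T[:3,3])
z=P(d)[...,2]; p0=P(f["d"]); c=np.array([.515,.101])+0.012*np.array([.979,.203])
m=np.hypot(p0[...,0]-c[0],p0[...,1]-c[1]+.04)<.02; m&=p0[...,2]>.065
print("lid front z",m.sum(),np.percentile(z[m],[20,50,80]).round(4)); s=bot.read_state(); print("M2",s["torque"].round(3))
E
python3 lid.py
```

```text
[0.4772 0.0976 0.1148] yawY 30.28 F [-2.46  0.96  6.67] M [0.378 0.398 0.055]
lid front z 218 [0.0754 0.0762 0.0771]
M2 [0.28  0.343 0.062]
```

Request:
{"op": "carry_out", "data": {"series": "0 0 0 -3;0 0 0 -3;0 0 0 0"}}

```text
time: 14.65
tool_pos: [0.4773, 0.0977, 0.1148]
tcp_rot: [-1.704, -2.639, -0.003]
wrist_force: [-1.8, 2.0, 6.7]
width: 0.103
grip_force: 60.2
```

```bash
python3 lid.py
```

```text
[0.4773 0.0977 0.1148] yawY 24.29 F [-1.8   2.01  6.74] M [0.443 0.278 0.073]
lid front z 218 [0.0755 0.0763 0.0772]
M2 [0.387 0.357 0.064]
```

Request:
{"op": "carry_out", "data": {"series": "0 -0.0002 0 -2.5;0 0 0 -2.5;0 0 0 0"}}

```text
time: 15.08
tool_pos: [0.4774, 0.0977, 0.1148]
tcp_rot: [-1.818, -2.562, -0.003]
wrist_force: [-1.9, 1.5, 6.7]
width: 0.108
grip_force: 60.2
```

```bash
python3 lid.py
```

```text
[0.4774 0.0977 0.1148] yawY 19.29 F [-1.88  1.54  6.74] M [0.596 0.303 0.041]
lid front z 218 [0.0753 0.0762 0.0772]
M2 [0.608 0.302 0.067]
```

Request:
{"op": "carry_out", "data": {"series": "0 -0.0001 0 -2.5;0 0 0 -2.5;0 0 0 0"}}

```text
time: 15.5
tool_pos: [0.4774, 0.0977, 0.1148]
tcp_rot: [-1.928, -2.48, -0.004]
wrist_force: [-1.3, 2.9, 7.0]
width: 0.105
grip_force: 60.2
```

```bash
python3 lid.py
```

```text
[0.4774 0.0977 0.1148] yawY 14.27 F [-1.28  2.94  6.99] M [0.671 0.22  0.054]
lid front z 218 [0.0087 0.0748 0.0894]
M2 [0.635 0.181 0.008]
```

```bash
python3 - <<'E'
from h import *
im,d,K,T=cam("side"); cv2.imwrite("pics/lid.png",cv2.resize(im[130:290,210:390],None,fx=3,fy=3))
E
python3 lid.py
```

```text
[0.4774 0.0978 0.1148] yawY 14.29 F [-0.53  3.27  6.31] M [0.634 0.244 0.036]
lid front z 218 [0.0086 0.0754 0.0907]
M2 [ 0.64   0.261 -0.026]
```

View pics/lid.png

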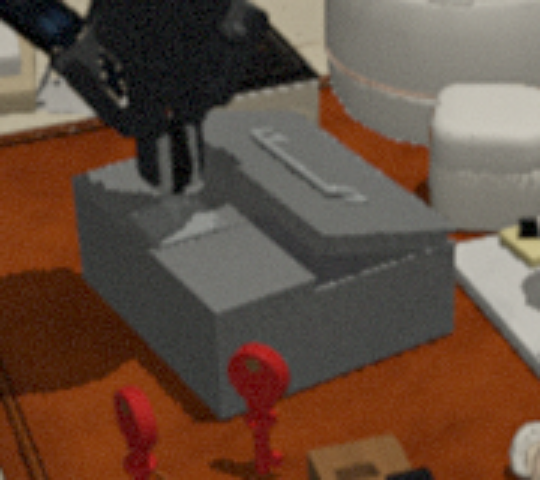

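The picture shows the lid standing open (edge at (320,240) in the crop) with the key turned in the lock. I'll turn it back home.

Request:
{"op": "carry_out", "data": {"series": "0 0 0 8;0 0 0 8;0 0 0 8;0 0 0 8;0 0 0 8;0 0 0 0"}}

```text
time: 16.4
tool_pos: [0.4781, 0.0978, 0.115]
tcp_rot: [0.965, 2.988, 0.005]
wrist_force: [0.2, 5.0, 5.0]
width: 0.101
grip_force: 60.0
```

```bash
python3 s.py
```

```text
[0.4781 0.0978 0.115 ] yawY 54.21 F [0.15 5.   5.01] M [ 1.065 -0.21  -0.036]
```

Request:
{"op": "carry_out", "data": {"series": "0 0.0006 0 8;0 0 0 8;0 0 0 8;0 0 0 8;0 0 0 5;0 0 0 0"}}

```text
time: 17.15
tool_pos: [0.4775, 0.0974, 0.1149]
tcp_rot: [-0.033, 3.14, 0.0]
wrist_force: [-0.7, 1.7, 6.1]
width: 0.11
grip_force: 60.3
```

```bash
python3 s.py
```

```text
[0.4775 0.0974 0.1149] yawY 91.19 F [-0.72  1.67  6.13] M [ 0.295  0.028 -0.013]
```

Request:
{"op": "carry_out", "data": {"series": "0 0 0 4;0 0 0 4;0 0 0 0"}}

```text
time: 17.52
tool_pos: [0.4774, 0.0972, 0.1149]
tcp_rot: [-0.251, 3.13, -0.0]
wrist_force: [-0.1, 1.9, 6.4]
width: 0.108
grip_force: 60.3
```

```bash
python3 s.py
```

```text
[0.4774 0.0972 0.1149] yawY 99.19 F [-0.11  1.86  6.36] M [0.192 0.114 0.016]
```

Home. I'll draw it up a little at a time.

Request:
{"op": "carry_out", "data": {"series": "0 0 0.0015 0;0 0 0.0015 0;0 0 0.0015 0;0 0 0 0"}}

```text
time: 18.02
tool_pos: [0.4773, 0.0972, 0.1191]
tcp_rot: [-0.255, 3.13, -0.0]
wrist_force: [1.0, 1.4, 3.2]
width: 0.111
grip_force: 59.9
```

```bash
python3 s.py
```

```text
[0.4773 0.0972 0.1191] yawY 99.31 F [1.02 1.37 3.21] M [ 0.189 -0.262  0.005]
```

Request:
{"op": "carry_out", "data": {"series": "0 0 0.0025 0;0 0 0.0025 0;0 0 0.0025 0;0 0 0 0"}}

```text
time: 18.52
tool_pos: [0.477, 0.0972, 0.1265]
tcp_rot: [-0.255, 3.131, -0.0]
wrist_force: [2.7, 1.3, 3.0]
width: 0.11
grip_force: 59.7
```

Request:
{"op": "carry_out", "data": {"series": "0 0 0.003 0;0 0 0.004 0;0 0 0.006 0;0 0 0.01 0;0 0 0.012 0;0 0 0.01 0;0 0 0 0;0 0 0 0"}}

```text
time: 19.52
tool_pos: [0.4768, 0.0972, 0.1712]
tcp_rot: [0.255, -3.131, 0.0]
wrist_force: [-0.4, -1.4, -0.4]
width: 0.109
grip_force: 59.1
```

```bash
python3 lid.py
python3 - <<'E'
from h import *
im,*_=cam("wrist"); a=cv2.resize(im[180:380,220:420],None,fx=3,fy=3,interpolation=cv2.INTER_CUBIC); cv2.imwrite("pics/out.png",a)
E
```

```text
[0.4768 0.0972 0.1712] yawY 99.33 F [-0.37 -1.37 -0.43] M [-0.016 -0.004  0.006]
lid front z 218 [0.0085 0.0751 0.0904]
M2 [-0.013  0.021  0.046]
```

View pics/out.png

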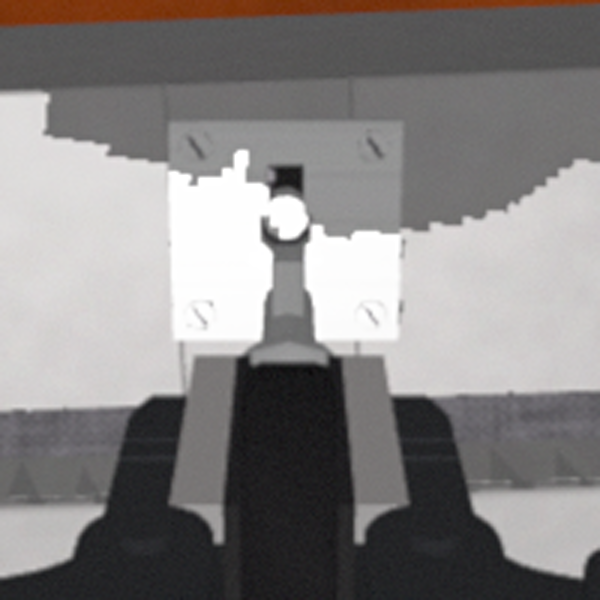

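The picture shows the key drawn out and still straight in the jaws, above the hole at crop (287,215), with the lid up behind it. Now back to the stand.

Request:
{"op": "carry_out", "data": {"series": "0.0058 -0.0436 0 -2.6;0.0058 -0.0436 0 -2.6;0.0058 -0.0436 0 -2.6;0.0058 -0.0436 0 -2.6;0.006 -0.0437 0 -2.7;0 0 -0.03 0;0 0 -0.02 0;0 0 0 0;0 0 0 0;0 0 0 0"}}

```text
time: 20.88
tool_pos: [0.507, -0.1209, 0.1225]
tcp_rot: [0.103, 3.138, -0.001]
wrist_force: [0.3, 1.0, 0.2]
width: 0.109
grip_force: 59.2
```

```bash
python3 s.py
```

```text
[ 0.507  -0.1209  0.1225] yawY 86.25 F [0.31 0.96 0.18] M [ 0.036 -0.018  0.007]
```

Request:
{"op": "carry_out", "data": {"series": "-0.0008 0 -0.01 0;0 0 -0.005 0;0 0 -0.004 0;0 0 -0.004 0;0 0 0 0;0 0 0 0"}}

```text
time: 21.62
tool_pos: [0.5054, -0.1209, 0.0984]
tcp_rot: [0.103, 3.14, -0.0]
wrist_force: [0.6, 0.6, -0.2]
width: 0.102
grip_force: 59.2
```

Tip is inside the slot with no force. Continuing down, then checking before the collar seats.

Request:
{"op": "carry_out", "data": {"series": "0.0004 0 -0.004 0;0 0 -0.004 0;0 0 -0.004 0;0 0 -0.004 0;0 0 -0.004 0;0 0 -0.004 0;0 0 0 0;0 0 0 0"}}

```text
time: 22.62
tool_pos: [0.5058, -0.1209, 0.0743]
tcp_rot: [0.103, 3.14, -0.0]
wrist_force: [-0.4, -0.4, -0.9]
width: 0.108
grip_force: 59.2
```

Request:
{"op": "carry_out", "data": {"series": "0 0 -0.001 0;0 0 -0.001 0;0 0 -0.0007 0;0 0 0 0;0 0 0 0"}}

```text
time: 23.25
tool_pos: [0.5057, -0.1209, 0.0716]
tcp_rot: [0.103, 3.14, -0.0]
wrist_force: [-0.7, 0.3, -1.2]
width: 0.106
grip_force: 59.2
```

Request:
{"op": "carry_out", "data": {"series": "0 0 -0.0002 0;0 0 0 0;0 0 0 0;0 0 0 0;0 0 0 0", "jaw": -0.1}}

```text
time: 23.88
tool_pos: [0.5057, -0.1209, 0.0714]
tcp_rot: [0.103, 3.14, -0.0]
wrist_force: [-0.2, -0.6, 0.7]
width: 0.449
grip_force: 0.0
```

Request:
{"op": "carry_out", "data": {"series": "0 0 0.01 0;0 0 0.02 0;0 0 0.04 0;0 0 0.054 0;0 0 0 0;0 0 0 0;0 0 0 0;0 0 0 0"}}

```text
time: 24.88
tool_pos: [0.5047, -0.1206, 0.1938]
tcp_rot: [-0.103, -3.137, -0.001]
wrist_force: [-0.2, -0.3, -0.6]
width: 0.455
grip_force: 0.0
```

```bash
python3 lid.py
python3 - <<'E'
from h import *
im,d,K,T=cam("wrist")
v,u=np.mgrid[:480,:640]; P=np.stack([u,v,np.ones_like(u)],-1)@np.linalg.inv(K).T*d[...,None]@T[:3,:3].T+T[:3,3]
for c in np.array([[.5075,-.1206],[.503,-.1864]]):
    m=(d>0)&(np.hypot(*(P[...,:2]-c).transpose(2,0,1))<.022)&(P[...,2]>.066)&(P[...,2]<.1)
    r=cv2.minAreaRect((P[m][:,:2]*1000).astype(np.float32)); print(m.sum(),np.round(r[0],1),np.round(r[1],1),round(r[2],1),P[m][:,2].max())
im,*_=cam("side")
cv2.imwrite("pics/end.png",cv2.resize(im[130:370,200:480],None,fx=2.4,fy=2.4,interpolation=cv2.INTER_CUBIC))
E
```

```text
[ 0.5047 -0.1206  0.1938] yawY 86.23 F [-0.17 -0.3  -0.57] M [ 0.038  0.022 -0.035]
lid front z 218 [0.0084 0.075  0.0904]
M2 [ 0.046  0.016 -0.018]
935 [ 505.6 -120.2] [10.  32.5] 86.2 0.09345092918927972
1106 [ 501.8 -186.7] [10.6 21.6] 85.2 0.09402800897079483
```

View pics/end.png

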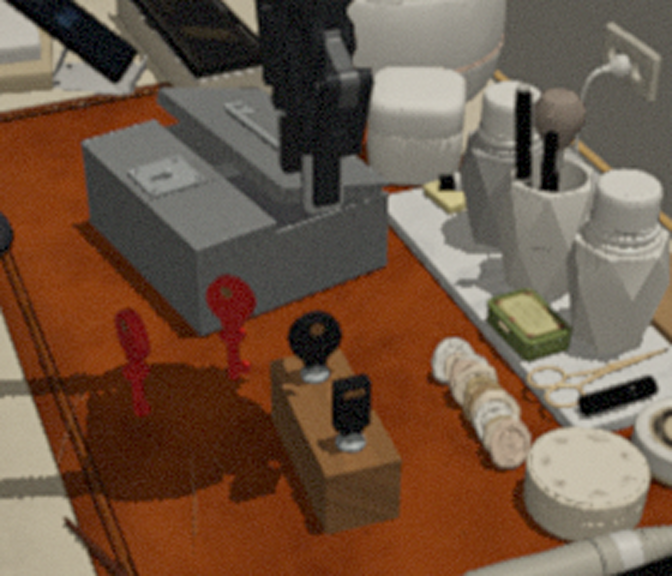

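The picture shows the round key upright in its slot at (315,345) and the square key undisturbed at (350,410). The lid is up and the gripper is clear, so I'm handing in.

```bash
python3 -c "
from h import *
print(bot.finish_job())"
```

```text
the job is handed in; nothing more can be done
None
```

The strongbox is unlocked with its lid up, the round-headed key stands back in its own slot within about 1 mm of its start by the last measurement, and the job is handed in; no verdict was returned.

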